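# Hang the test sieve in the shaker's bayonet collar and twist it home

### The arm

A 6-joint arm with a two-finger parallel gripper is mounted at the origin on a cart in front of the work surface, level with it; the furniture and walls round the work are solid. World frame = base frame: x ahead of the robot, y to its left, z up, the work surface at z = 0. Lengths are in mm, angles in rad, forces in N, time in s.
With the tool pointing down it reaches from about 400 to 925 mm from the base axis. Payload 12.5 kg.
Tool frame: the origin (TCP) lies at the centre of the arm's flange, where the gripper is bolted on; the fingertips stand 190 mm ahead of it and the grasp point (between the pads) lies env.grip_point_offset ahead of it (env.grip_point_offset is the distance from the TCP to the grasp point, in mm); z points along the fingers, x is the direction in which the jaws open and shut, and the axes are right-handed (so a half turn about z gives the same grasp; the last joint's range is limited). The gripper opens to 95 mm and grips with 3 to 60 N. Pads are 20 mm wide; open, the fingers measure 119 mm over their backs; the gripper's body (75 mm by 180 mm) begins 59 mm behind the grasp point.
Start: joints at [1.042, 0.491, 1.559, -0, 1.092, -0.106], TCP at [256.424, 569.975, 404.761] pointing down, gripper open.
Joint ranges: [-3.1, 3.1], [-0.84, 2.19], [0.05, 2.79], [-1.13, 4.28], [0.06, 2.93], [-2.69, 2.69]. Speed limits (rad/s): [2.22, 2.22, 2.79, 3.14, 3.14, 3.14].

### API

Orientations are given as [roll, pitch, yaw] about the fixed x, y, z axes, in that order (R = Rz(yaw) Ry(pitch) Rx(roll)).
In Python, from cell import state, read_camera, camera_model, job_done, env gives the robot as it stands.
- The arm moves only by the tool arm_command, never from a script. Its argument "steps" is a list of rows, each a list of 6 numbers: the shift along the tool's x, y, z in cm, then the turn, a rotation vector about the tool's x, y, z in degrees. In form: [[dx, dy, dz, rx, ry, rz], ...]. A call has 1 to 12 rows; each row is the pose to reach, as a shift and turn from the pose commanded when the call began, along the tool's axes at that moment; what a row does not reach only later rows make up. A row lasts 1/12 s, in which the tool goes at most 41.7 mm and 7.16 degrees, less where a joint would pass 70% of its speed; a pose out of reach is approached as far as the arm can. A call with a gripper value outside its range is refused whole. "jaw" is the finger opening in cm, from 0 to 9.51, set as the call begins (left out, the last holds). The fingers move at their own pace and stop on an object; the grip force is fixed at half the most. Time passes only in rows, so rows that repeat a pose let the fingers close. It gives the time, the measured TCP pose, the force and the opening at its end, in the units of the state.
- state(): the state, without advancing time (a new reading comes with each control period).
- read_camera(name): name is "scene" or "top" or "wrist"; returns the picture (420x560x3 uint8, red, green, blue); there is no depth.
- camera_model(name): a dict with "K" (3x3 intrinsics, pixels), "xyz" and "rotation" of the camera in the world. Camera axes: x right, y up, looking along -z (the intrinsics and any distortion apply to the point x, -y, -z); pixel columns grow to the right and rows downward; lengths in mm; the calibration is good to about 2 mm. A picture is of the moment at which its call begins: read the wrist's pose just before it. camera_model takes no time and is no camera call; for the wrist camera it gives the pose at the moment of the call.
- job_done(): hands the job in, once; it reports no verdict.
The state is a dict: "t": time; "joints": joint angles; "qvel": joint speeds; "tau": joint torques, N m; "eef_pos": TCP position; "tcp_rot": TCP orientation; "ft_force": force on the tool from outside, world axes, zero at the start; "moment": the same for the moment, N m; "opening": opening from 0.0 (shut) to 1.0 (fully open).
Only numpy, scipy, OpenCV 4.12 (cv2) and the standard library are available. Lean on these libraries where they do the work, as an engineer would, in place of code of your own. Each camera call takes 0.05 s, during which the arm holds its last target. There are 200 camera calls.

### The job

Take the small steel sieve by its bridge handle and hang it in the collar of the sieve shaker, lowering its two lug pins through the two gaps in the collar. Then turn it clockwise under the hook arms, feeling for the stop, until both pins drop fully into their locking notches, and let go. Don't force it: only light pressure and light torque on the shaker, and leave the other things on the bench where they are.

Things in the scene. Friction and masses are not known exactly. Their poses are not given: they have to be found in the camera images.
- sieve: Round stainless test sieve, loose, standing upright on the bench: frame 89 mm diameter, 56 mm high, wire mesh at the bottom, the lowest 4 mm narrowed to 84 mm; 0.2 to 0.3 kg. Origin: centre of its underside; z up; x runs along the bridge handle and through both lug pins. A half turn makes no difference.
- sieve_handle (a point): Middle of the sieve's bridge handle, 82 mm above its underside: a flat bar across the mouth along the sieve's x, 86 mm long, 12 mm thick (along y), 20 mm high, on two uprights at the rim. Under the bar it is open down to the rim, 56 mm above the underside.
- sieve_lug (a point): Tip of one of the sieve's two lug pins: round, 7 mm diameter, sticking straight out under the two ends of the handle (along +x and -x), axis 26 mm above the underside, tips 60 mm from the centre. More than 15 N in all on the pins (about 0.75 N m of twist) would bend them.
- collar (a point): Centre of the shaker's bayonet collar, on the flat head plate (74 mm above the bench); z up, x through the two entry gaps, one on each side (a half turn makes no difference). The collar is an upright aluminium tube, bore 93, outer diameter 106 mm, top edge 48 mm above this point. Sieve underside with the pins on the ledge: 7.5 mm above this point; with the pins in the notches: 2 mm.
- entry_gap (a point): In the middle of the +x entry gap, at ledge height (30 mm above the head plate), 57 mm from the collar's centre. Gap: 14 mm wide, open at the top. Clockwise of it (seen from above) a 96 degree slot runs under a hook arm, whose underside is 12 mm above the ledge. The pins rest on the flat ledge of a steel lock ring (diameter 107 to 122 mm) round the tube. Same on the other side.
- shaker: Sieve shaker, fixed, all below 0.13 m: grey housing 150 x 170 x 50 mm, knob on its front (-x). Origin: centre of its underside. In the lock ring: notches 11 mm wide, 5.5 mm deep, middle anywhere from 20 to 75 degrees clockwise of the gaps (clamped as last set, not measured), then a 10 mm high stop. On rubber mounts the head sinks 1 mm per 3 N; the collar twists 1 degree per 0.3 N m.
- brown_bottle: Brown screw-cap bottle, 54 mm diameter, 125 mm high; bystander. Origin: centre of its underside.
- utensil_tray: White open tray with small utensils, 102 x 121 x 28 mm; bystander. Origin: centre of its underside.
- tape_roll: Roll of tape lying flat at the back, 96 mm diameter, 25 mm high; bystander. Origin: centre of its underside.
- corked_flask: Round glass flask with a cork, 66 mm diameter, 149 mm high; bystander. Origin: centre of its underside.
- wide_bottle: White bottle with a blue screw cap, 60 mm diameter, 120 mm high; bystander. Origin: centre of its underside.
- lab_notebook: Closed notebook lying flat, 210 x 152 x 14 mm; bystander. Origin: centre of its underside.
- marker_pen: Marker pen lying flat, 135 mm long, 16 mm thick; bystander. Origin: under its middle.

How it is judged (in metres and radians):
On the way:
1. the sieve hangs in the collar, both lug pins below the hook arms' level (z of sieve in the frame of collar below 0.01 m and horizontal distance between sieve and collar below 0.006 m and angle between sieve's own z axis and vertical below 0.12 rad), for 0.1 s.
At the end, for the whole second after the job is handed in: The sieve hangs at rest in the collar with both pins down in the locking notches: its underside less than 3.5 mm above the head plate, its centre within 5 mm of the collar's, and upright within 0.08 rad (z of sieve in the frame of collar below 0.0035 m and horizontal distance between sieve and collar below 0.005 m and angle between sieve's own z axis and vertical below 0.08 rad and linear speed of sieve below 0.02 m/s); the robot touches nothing.
It fails at once if the sieve is forced: more than 15 N between the sieve and the shaker (contact force between sieve and shaker above 15 N).
It fails at once if the shaker is pushed hard by the robot: more than 25 N (contact force between any of the arm, the fingers and shaker above 25 N).
It fails at once if another thing on the bench is pushed more than 20 mm or knocked over (distance of any of brown_bottle, corked_flask, wide_bottle from where it was at the start of the episode above 0.02 m or angle between any of brown_bottle, corked_flask, wide_bottle's own z axis and vertical above 0.5 rad).
It also fails if it takes over 64 s, if anything falls off the work surface, if the arm or the gripper's body presses on something with over 40 N, if the wrist force passes 120 N, or if a joint passes its speed limit or range.

## Working session

There is one attempt and no reset: what is moved stays moved. The work goes in short steps, Python scripts to look and compute and a tool call to move; the robot and the scene stay as the last step left them, time stands still between calls to the robot, and variables do not carry over. Pictures are saved under pics/ and viewed, about 8 in all and at most 12, crops included, and the job is handed in when it is done.

Besides the shell and the picture viewer there is one more tool, called after "Emit:" as name([rows], argument=value, ...), one row to a line, values as JSON. arm_command: Moves the arm, as the interface text tells. Its arguments: {"type":"object","properties":{"steps":{"type":"array"},"jaw":{"type":"number"}},"required":["steps"]}

```bash
mkdir -p pics; python3 - <<'E'
from cell import *
import cv2
s=state();print(s);print(env.grip_point_offset)
for n in("scene","top"):
    m=camera_model(n);print(n,m)
    cv2.imwrite(f"pics/{n}0.png",read_camera(n)[:,:,::-1])
E
```

```text
{'t': 0.0, 'joints': array([ 1.04239656e+00,  4.91533774e-01,  1.55946560e+00, -1.51842287e-05,
        1.09169570e+00, -1.05613280e-01]), 'qvel': array([-2.07178365e-03,  3.29077633e-04, -6.76929427e-04,  1.38472920e-05,
       -1.33679226e-03,  5.55386835e-04]), 'tau': array([ 4.66196871e-04, -6.12649155e+01, -2.58168858e+01,  6.92818500e-02,
        4.83222515e-02, -1.61494731e-04]), 'eef_pos': array([256.4055092 , 569.93629486, 404.17209343]), 'tcp_rot': array([-3.14148983e+00,  1.09769248e-03,  1.14801690e+00]), 'ft_force': array([ 1.54398361, -0.12051609, -0.56844522]), 'moment': array([-0.00167066, -0.00086436,  0.00234126]), 'opening': 0.9999646022555779}
171.3
scene {'K': array([[515.71229157,   0.        , 274.67970131],
       [  0.        , 515.71229157, 202.9572731 ],
       [  0.        ,   0.        ,   1.        ]]), 'xyz': array([-274.16127714, 1451.39922848, 1047.29012387]), 'rotation': array([ 1.06190893,  0.0099189 , -2.63353502])}
top {'K': array([[379.47786041,   0.        , 270.12431498],
       [  0.        , 379.47786041, 207.07455533],
       [  0.        ,   0.        ,   1.        ]]), 'xyz': array([ 297.58162325,  -51.18397241, 1284.03493756]), 'rotation': array([ 0.21291135,  0.00521275, -1.68036946])}
```

View pics/scene0.png

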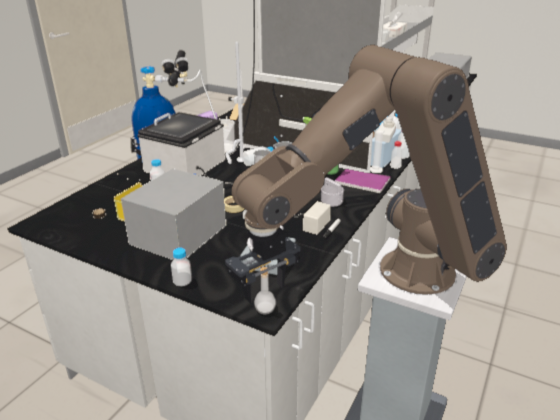

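View pics/top0.png

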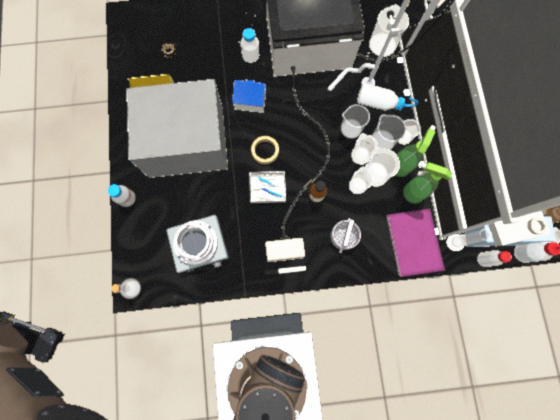

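The top view shows the sieve at about (346,235), with its handle running roughly (342,246) to (350,223), and the shaker collar at about (196,242). The flask, at (130,288), and the wide bottle are near the shaker.

```bash
cat > h.py <<'E'
import numpy as np,cv2
from cell import *
from scipy.spatial.transform import Rotation as R
def ray(m,u,v):
    d=np.linalg.inv(m["K"])@[u,v,1.]; d=np.array([d[0],-d[1],-d[2]])
    return R.from_euler("xyz",m["rotation"]).apply(d)
def onplane(m,u,v,z):
    d=ray(m,u,v); o=np.array(m["xyz"]); return o+d*(z-o[2])/d[2]
def proj(m,p):
    q=R.from_euler("xyz",m["rotation"]).inv().apply(np.array(p)-m["xyz"])
    w=m["K"]@[q[0],-q[1],-q[2]]; return w[:2]/w[2]
E
python3 - <<'E'
from h import *
m=camera_model("top")
for n,u,v,z in[("handle",346,235,82),("h1",342,246,92),("h2",350,223,92),("collar",197,242,122),("flask",130,288,70),("wide",122,196,60),("brown",317,192,100)]:
    print(n,onplane(m,u,v,z).round())
im=cv2.imread("pics/top0.png")
a=cv2.resize(im[205:285,150:250],None,fx=4,fy=4,interpolation=cv2.INTER_CUBIC)
b=cv2.resize(im[205:285,300:400],None,fx=4,fy=4,interpolation=cv2.INTER_CUBIC)
cv2.imwrite("pics/c.png",np.hstack([a,b]))
E
```

```text
handle [ 439. -304.   82.]
h1 [ 405. -284.   92.]
h2 [ 475. -320.   92.]
collar [464. 163. 122.]
flask [350. 391.  70.]
wide [653. 412.  60.]
brown [ 585. -228.  100.]
```

View pics/c.png

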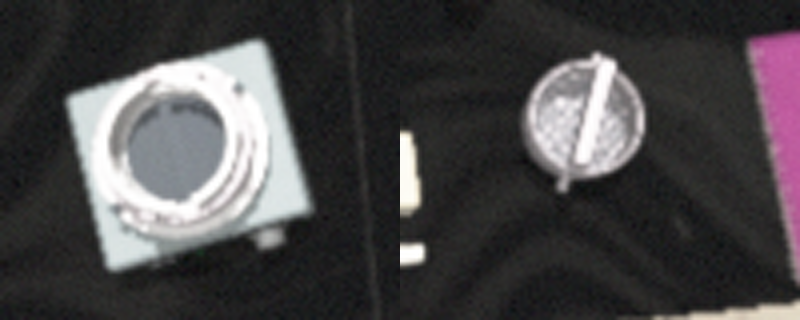

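The left crop shows the collar centred near (195,242) full-image, but the gaps are not clear. In the right crop the handle runs from (351.5,220.5) to (345.5,245). I'll look at the collar from above with the wrist camera.

```bash
cat >> h.py <<'E'
def delta(p,yaw,s=None):
    """tool-axis step (cm,deg) to TCP p, tool down at yaw"""
    s=s or state(); A=R.from_euler("xyz",s["tcp_rot"]); B=R.from_euler("xyz",[np.pi,0,yaw])
    d=A.inv().apply(np.array(p)-s["eef_pos"])/10
    return np.r_[d,(A.inv()*B).as_rotvec(degrees=True)].round(2)
E
python3 - <<'E'
from h import *
s=state();m=camera_model("wrist");A=R.from_euler("xyz",s["tcp_rot"])
print("cam in tool",A.inv().apply(m["xyz"]-s["eef_pos"]),(A.inv()*R.from_euler("xyz",m["rotation"])).as_matrix().round(2),m["K"])
print("to shaker",delta([464,163,440],0.5))
t=camera_model("top")
a=onplane(t,351.5,220.5,92);b=onplane(t,345.5,245,92);print(a,b,(a+b)/2,np.degrees(np.arctan2(*(a-b)[1::-1])))
E
```

```text
cam in tool [ -0.11447951 -73.25562803  20.87691613] [[ 1.   -0.   -0.  ]
 [-0.   -0.97 -0.26]
 [ 0.    0.26 -0.97]] [[342.62076484   0.         281.68987938]
 [  0.         342.62076484 203.46915333]
 [  0.           0.           1.        ]]
to shaker [-2.860e+01  3.563e+01 -3.550e+00  1.000e-02  6.000e-02  3.713e+01]
[ 482.28466045 -326.0710957    92.        ] [ 407.04556623 -295.28572291   92.        ] [ 444.66511334 -310.6784093    92.        ] -22.252770176263624
```

Emit:
arm_command([
  [-28.6, 35.6, -3.5, 0, 0, 37],
  [-28.6, 35.6, -3.5, 0, 0, 37],
  [-28.6, 35.6, -3.5, 0, 0, 37],
  [-28.6, 35.6, -3.5, 0, 0, 37],
  [-28.6, 35.6, -3.5, 0, 0, 37],
  [-28.6, 35.6, -3.5, 0, 0, 37],
  [-28.6, 35.6, -3.5, 0, 0, 37],
  [-28.6, 35.6, -3.5, 0, 0, 37],
  [-28.6, 35.6, -3.5, 0, 0, 37],
  [-28.6, 35.6, -3.5, 0, 0, 37],
  [-28.6, 35.6, -3.5, 0, 0, 37],
  [-28.6, 35.6, -3.5, 0, 0, 37],
])

```text
t: 1.1
eef_pos: [466.2, 158.2, 440.1]
tcp_rot: [3.14, -0.001, 0.497]
ft_force: [-0.5, 0.1, -0.5]
opening: 1.001
```

Emit:
arm_command([
  [0, 0, 0, 0, 0, 0],
  [0, 0, 0, 0, 0, 0],
  [0, 0, 0, 0, 0, 0],
  [0, 0, 0, 0, 0, 0],
])

```text
t: 1.43
eef_pos: [463.2, 164.2, 439.6]
tcp_rot: [-3.141, 0.0, 0.504]
ft_force: [0.2, 0.1, -0.3]
opening: 0.996
```

```bash
python3 - <<'E'
from h import *
import pickle
s=state();m=camera_model("wrist");im=read_camera("wrist")[:,:,::-1]
cv2.imwrite("pics/w1.png",im);pickle.dump((s,m),open("w1.pkl","wb"))
c=proj(m,[464,163,122]);print(s["t"],s["eef_pos"],s["tcp_rot"],c)
u,v=np.clip(c.astype(int),[100,90],[460,330])
cv2.imwrite("pics/w1c.png",cv2.resize(im[v-90:v+90,u-100:u+100],None,fx=3.3,fy=3.3,interpolation=cv2.INTER_CUBIC));print(u,v)
E
```

```text
1.4333 [463.18772279 164.21009773 439.60937527] [-3.14132465e+00  2.54825515e-04  5.04154082e-01] [281.8249153  197.30827186]
281 197
```

View pics/w1.png

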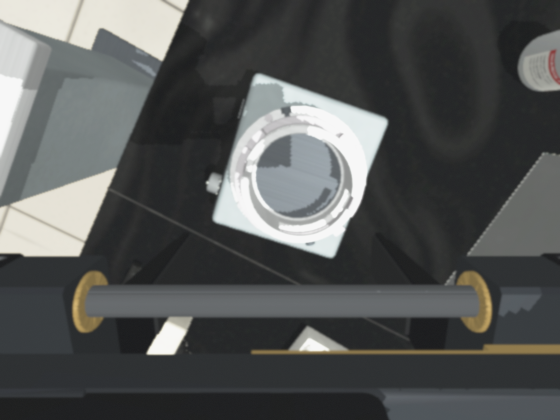

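The collar is centred around (298,176). A zoom should show the gaps.

```bash
python3 - <<'E'
from h import *
import pickle
s,m=pickle.load(open("w1.pkl","rb"));im=cv2.imread("pics/w1.png")
print(onplane(m,298,176,122))
cv2.imwrite("pics/w1c.png",cv2.resize(im[90:260,210:390],None,fx=4,fy=3.5294*4/3.5294,interpolation=cv2.INTER_CUBIC)[:600])
E
```

```text
[467.09597791 186.75622581 122.        ]
```

View pics/w1c.png

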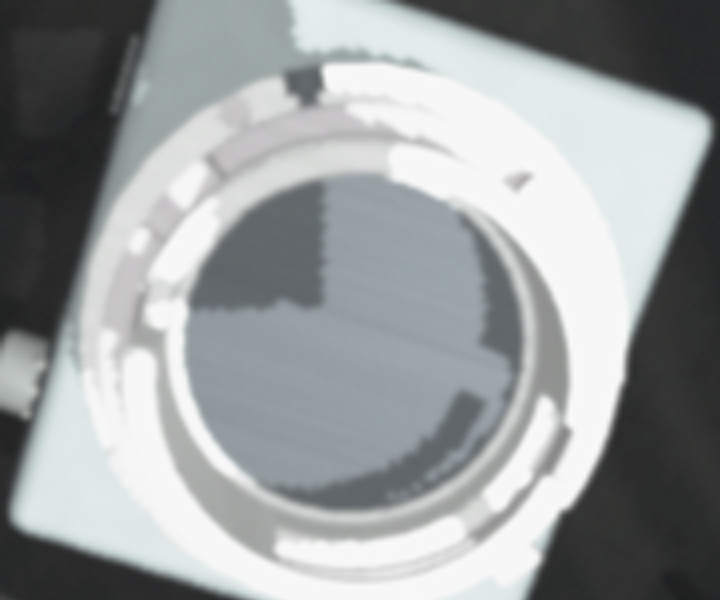

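```bash
python3 - <<'E'
from h import *
import pickle
s,m=pickle.load(open("w1.pkl","rb"));t=camera_model("top")
print(proj(t,[0,0,0]),proj(t,[0,0,200]))
for M,P in((m,[(257,75),(387,120),(332,257),(213,220)]),(t,[(177,272.5),(167,229.5),(216.2,215),(228.2,258)])):
    Q=np.array([onplane(M,*p,74) for p in P]);print(Q.round(0)[:,:2].tolist(),Q.mean(0).round(1),np.linalg.norm(np.diff(Q,axis=0),axis=1).round())
E
```

```text
[266.41636432 387.32659325] [265.29134973 406.6035727 ]
[[392.0, 246.0], [522.0, 270.0], [550.0, 120.0], [418.0, 96.0]] [470.5 183.   74. ] [133. 153. 134.]
[[381.0, 241.0], [521.0, 265.0], [551.0, 104.0], [409.0, 77.0]] [465.7 171.6  74. ] [142. 164. 145.]
```

Emit:
arm_command([
  [1.4, 5.6, 7, 0, 0, 0],
  [1.4, 5.6, 7, 0, 0, 0],
  [1.4, 5.6, 7, 0, 0, 0],
  [1.4, 5.6, 7, 0, 0, 0],
  [1.4, 5.6, 7, 0, 0, 0],
  [1.4, 5.6, 7, 0, 0, 0],
  [1.4, 5.6, 7, 0, 0, 0],
])

```text
t: 2.07
eef_pos: [502.5, 121.6, 371.1]
tcp_rot: [3.141, -0.002, 0.503]
ft_force: [-0.2, -0.3, 0.8]
opening: 1.003
```

```bash
python3 - <<'E'
from h import *
import pickle
s=state();m=camera_model("wrist");im=read_camera("wrist")[:,:,::-1]
cv2.imwrite("pics/w2.png",im);pickle.dump((s,m),open("w2.pkl","wb"))
c=proj(m,[468,185,104]);print(s["t"],s["eef_pos"],s["tcp_rot"],c)
u,v=int(c[0]),int(c[1]);a=max(v-115,0)
g=im[a:a+230,u-130:u+130]
g=(255*(g/255.)**2.5).astype(np.uint8)
cv2.imwrite("pics/w2c.png",cv2.resize(g,None,fx=2.6,fy=2.6,interpolation=cv2.INTER_CUBIC));print(u-130,a,im[a:a+230,u-130:u+130].max())
E
```

```text
2.0667 [502.49339387 121.59991123 371.09206972] [ 3.14096822e+00 -1.93584845e-03  5.03365753e-01] [281.46776919 111.87910875]
151 0 247
```

View pics/w2c.png

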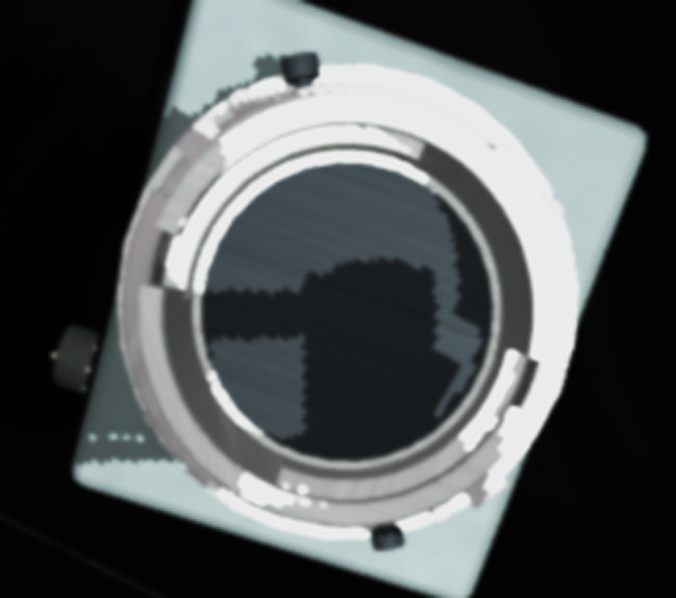

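The view is nearly straight down. Two dark clamp screws sit at (300,68) and (388,537), and the entry gaps look like the dark patches at about (160,260) and (525,382). The slots run clockwise from these to the shading changes at (420,150) and (280,480). I'll zoom on both gaps.

```bash
python3 - <<'E'
from h import *
im=cv2.imread("pics/w2.png")
# crop px -> image px: u=151+x/2.6, v=y/2.6 ; zoom 8
def z(u,v,w=24,h=36): return cv2.resize(im[v-h:v+h,u-w:u+w],None,fx=8,fy=8,interpolation=cv2.INTER_CUBIC)
a=z(212,100);b=z(352,147)
print((212-24,100-36),(352-24,147-36))
g=np.hstack([a,b]); g=(255*(g/255.)**1.6).astype(np.uint8)
cv2.imwrite("pics/w2g.png",g)
E
```

```text
(188, 64) (328, 111)
```

View pics/w2g.png

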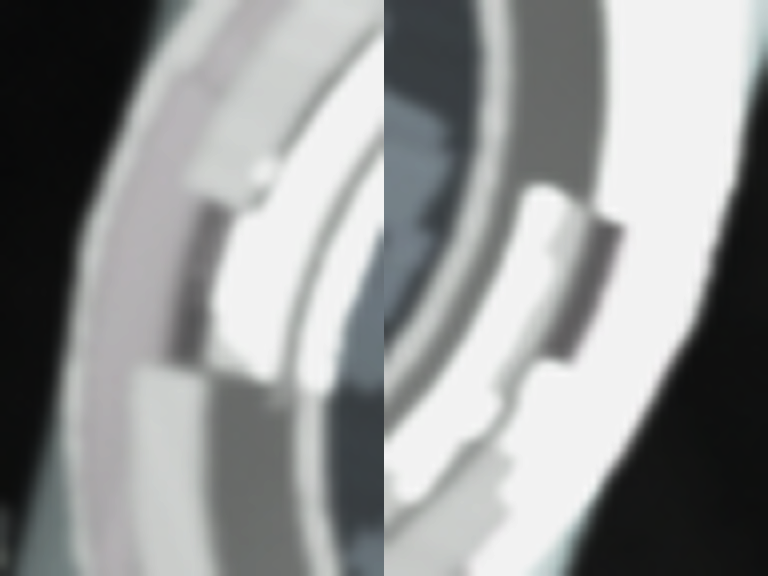

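Both gaps are clear: the left one's middle is at about (212.4,99.7) in the full image, and the right one's at (352.6,147.1).

```bash
python3 - <<'E'
from h import *
import pickle
s,m=pickle.load(open("w2.pkl","rb"))
for z in(122,104):
    a=onplane(m,212.4,99.7,z);b=onplane(m,352.6,147.1,z)
    print(z,a.round(1),b.round(1),((a+b)/2).round(1),np.linalg.norm(a-b),np.degrees(np.arctan2(*(a-b)[1::-1])))
# ring outer boundary fit & bore inner dark disc fit
im=cv2.imread("pics/w2.png");g=cv2.cvtColor(im,cv2.COLOR_BGR2GRAY)
hsv=cv2.cvtColor(im,cv2.COLOR_BGR2HSV)
mask=((g<150)).astype(np.uint8)
n,l,st,c=cv2.connectedComponentsWithStats(mask)
# radial edges: ring outer (bright->less), via first strong bright->dark going inward at bore bottom
cx,cy=151+346/2.6,305/2.6
P=[]
for th in np.radians(np.arange(0,360,4)):
    r=np.arange(45,64,.5);v=cv2.remap(g,(cx+r*np.cos(th)).astype(np.float32)[None],(cy+r*np.sin(th)).astype(np.float32)[None],1)[0].astype(float)
    k=np.argmax(np.diff(v)); 
    if np.diff(v)[k]>20:P.append((cx+r[k]*np.cos(th),cy+r[k]*np.sin(th)))
P=np.array(P,np.float32);e=cv2.fitEllipse(P);print(len(P),e)
for z in(74,80):print(z,onplane(m,*e[0],z))
# clamp screws
for z in(90,100):
  a=onplane(m,151+300/2.6,68/2.6,z);b=onplane(m,151+388/2.6,537/2.6,z);print(((a+b)/2).round(1))
t=camera_model("top")
print([proj(t,p).round(1) for p in([470,186,122],[470,170,122])])
E
```

```text
122 [425.8 170.4 122. ] [520.  188.1 122. ] [472.9 179.2 122. ] 95.83037923304893 -169.3451546906472
104 [422.5 169.1 104. ] [524.1 188.3 104. ] [473.3 178.7 104. ] 103.39086224114429 -169.3451546906472
81 ((284.3511047363281, 119.60635375976562), (111.2003173828125, 113.30903625488281), 176.67776489257812)
74 [472.90399199 180.88879941  74.        ]
80 [472.77902967 180.99287644  80.        ]
[473.6 179.4  90. ]
[473.4 179.7 100. ]
[array([189.4, 240.8]), array([194.5, 240.2])]
```

```bash
python3 - <<'E'
from h import *
print(delta([537,215,371],2.07))
E
```

```text
[ 7.530e+00 -6.530e+00  1.000e-02  1.100e-01 -6.000e-02 -8.976e+01]
```

Emit:
arm_command([
  [3, -3, 0, 0, 0, -45],
  [3, -3, 0, 0, 0, -45],
  [3, -3, 0, 0, 0, -45],
  [7.5, -6.5, 0, 0, 0, -89.8],
  [7.5, -6.5, 0, 0, 0, -89.8],
  [7.5, -6.5, 0, 0, 0, -89.8],
  [7.5, -6.5, 0, 0, 0, -89.8],
  [7.5, -6.5, 0, 0, 0, -89.8],
  [7.5, -6.5, 0, 0, 0, -89.8],
  [7.5, -6.5, 0, 0, 0, -89.8],
  [7.5, -6.5, 0, 0, 0, -89.8],
  [7.5, -6.5, 0, 0, 0, -89.8],
])

```text
t: 3.12
eef_pos: [537.0, 214.3, 370.7]
tcp_rot: [3.14, 0.0, 2.009]
ft_force: [0.1, -1.1, 0.7]
opening: 1.001
```

Emit:
arm_command([
  [0, 0, 0, 0, 0, 0],
  [0, 0, 0, 0, 0, 0],
  [0, 0, 0, 0, 0, 0],
  [0, 0, 0, 0, 0, 0],
])

```text
t: 3.45
eef_pos: [537.3, 213.9, 370.0]
tcp_rot: [3.141, -0.0, 1.999]
ft_force: [-0.3, 0.1, 0.4]
opening: 1.004
```

```bash
python3 - <<'E'
from h import *
import pickle
s=state();m=camera_model("wrist");im=read_camera("wrist")[:,:,::-1]
cv2.imwrite("pics/w3.png",im);pickle.dump((s,m),open("w3.pkl","wb"))
print(s["t"],s["eef_pos"],s["tcp_rot"],m["xyz"],np.abs(s["qvel"]).max())
th=np.radians(10.65);L=[]
for k in(1,-1):
    c=proj(m,[473+k*49.7*np.cos(th),179.5+k*49.7*np.sin(th),122]);u,v=c.round().astype(int);print(k,u-36,v-36)
    L.append(cv2.resize(im[v-36:v+36,u-36:u+36],None,fx=5.5,fy=5.5,interpolation=cv2.INTER_CUBIC))
g=np.hstack(L);cv2.imwrite("pics/w3g.png",(255*(g/255.)**1.6).astype(np.uint8));print(g.shape)
E
```

```text
3.45 [537.27075151 213.9458     370.01766916] [ 3.14114625e+00 -1.07564623e-05  1.99946241e+00] [470.60860065 183.39252395 349.09684705] 0.015199726610236436
1 222 149
-1 258 -7Traceback (most recent call last):
  File "<stdin>", line 9, in <module>
cv2.error: OpenCV(4.12.0) /io/opencv/modules/imgproc/src/resize.cpp:4208: error: (-215:Assertion failed) !ssize.empty() in function 'resize'
```

```bash
python3 - <<'E'
from h import *
im=cv2.imread("pics/w3.png");L=[]
for u0,v0 in((222,149),(258,0)):
    L.append(cv2.resize(im[v0:v0+72,u0:u0+72],None,fx=5.5,fy=5.5,interpolation=cv2.INTER_CUBIC))
g=np.hstack(L);cv2.imwrite("pics/w3g.png",(255*(g/255.)**1.6).astype(np.uint8))
E
```

```text
(no output)
```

View pics/w3g.png

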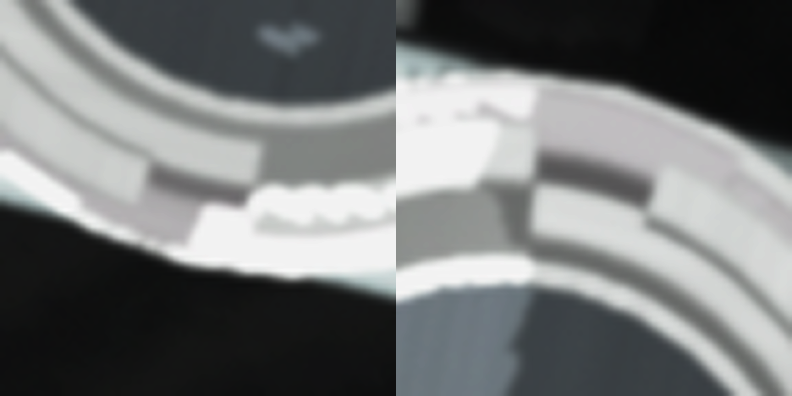

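The gap's inner rim corners are at (150,163) and (252,188) in the left crop, and at (535,185) and (650,220) in the right crop.

```bash
python3 - <<'E'
from h import *
import pickle
s,m=pickle.load(open("w3.pkl","rb"))
a=onplane(m,258.5,180.9,122);b=onplane(m,293.6,36.7,122)
print(a,b,(a+b)/2,np.linalg.norm(a-b),np.degrees(np.arctan2(*(a-b)[1::-1])))
g=cv2.imread("pics/w3.png",0);c0=proj(m,[473,180,76])
for it in range(2):
    P=[]
    for th in np.radians(np.arange(0,360,4)):
        r=np.arange(45,64,.5);v=cv2.remap(g,(c0[0]+r*np.cos(th)).astype(np.float32)[None],(c0[1]+r*np.sin(th)).astype(np.float32)[None],1)[0].astype(float)
        k=np.argmax(np.diff(v))
        if np.diff(v)[k]>20:P.append((c0[0]+r[k]*np.cos(th),c0[1]+r[k]*np.sin(th)))
    e=cv2.fitEllipse(np.array(P,np.float32));c0=e[0]
print(len(P),e,onplane(m,*e[0],76))
print("to view sieve (cam over it)",delta([445-73*np.sin(-1.0)*-1,-310-73*np.cos(1.187),420],1.187))
y=1.187;print(delta([445+73*np.sin(y),-310-73*np.cos(y),420],y), 445+73*np.sin(y))
E
```

```text
[518.82044375 188.06384351 122.        ] [428.33035393 171.77634519 122.        ] [473.57539884 179.92009435 122.        ] 91.94421655132051 10.203533462181827
84 ((275.7362060546875, 109.44837188720703), (112.06660461425781, 115.88629150390625), 1.7123490571975708) [471.82508388 178.67553054  76.        ]
to view sieve (cam over it) [-4.373e+01 -3.692e+01 -5.020e+00  2.000e-02 -1.000e-02  4.658e+01]
[-4.910e+01 -2.518e+01 -5.020e+00  2.000e-02 -1.000e-02  4.658e+01] 512.6892362502773
```

Emit:
arm_command([
  [-24, -12, -5, 0, 0, 23],
  [-24, -12, -5, 0, 0, 23],
  [-24, -12, -5, 0, 0, 23],
  [-24, -12, -5, 0, 0, 23],
  [-49, -25.2, -5, 0, 0, 46.6],
  [-49, -25.2, -5, 0, 0, 46.6],
  [-49, -25.2, -5, 0, 0, 46.6],
  [-49, -25.2, -5, 0, 0, 46.6],
  [-49, -25.2, -5, 0, 0, 46.6],
  [-49, -25.2, -5, 0, 0, 46.6],
  [-49, -25.2, -5, 0, 0, 46.6],
  [-49, -25.2, -5, 0, 0, 46.6],
])

```text
t: 4.5
eef_pos: [515.4, -284.5, 417.2]
tcp_rot: [3.141, -0.0, 1.187]
ft_force: [0.5, -0.1, 0.5]
opening: 0.997
```

Emit:
arm_command([
  [0, 0, 0, 0, 0, 0],
  [0, 0, 0, 0, 0, 0],
  [0, 0, 0, 0, 0, 0],
  [0, 0, 0, 0, 0, 0],
  [0, 0, 0, 0, 0, 0],
  [0, 0, 0, 0, 0, 0],
  [0, 0, 0, 0, 0, 0],
])

```text
t: 5.08
eef_pos: [516.2, -281.6, 417.2]
tcp_rot: [3.141, -0.0, 1.19]
ft_force: [0.1, -0.0, 0.6]
opening: 1.002
```

```bash
python3 - <<'E'
from h import *
import pickle
s=state();m=camera_model("wrist");im=read_camera("wrist")[:,:,::-1]
cv2.imwrite("pics/w4.png",im);pickle.dump((s,m),open("w4.pkl","wb"))
c=proj(m,[445,-310,82]);print(s["t"],s["eef_pos"],s["tcp_rot"],c,np.abs(s["qvel"]).max())
u,v=c.round().astype(int);u0,v0=max(u-100,0),max(v-80,0);print(u0,v0)
cv2.imwrite("pics/w4c.png",cv2.resize(im[v0:v0+160,u0:u0+200],None,fx=3.5,fy=3.5,interpolation=cv2.INTER_CUBIC))
E
```

```text
5.0833 [ 516.24101903 -281.60455338  417.16342034] [ 3.14136390e+00 -5.10718528e-05  1.19002404e+00] [223.06895626 130.84873544] 0.0058494221733512005
123 51
```

View pics/w4c.png

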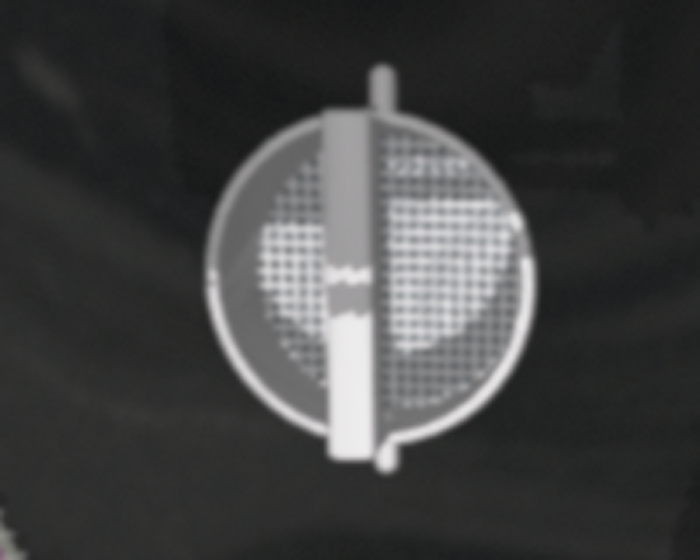

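The handle is clear: its top face ends at crop (346.5,110) and (352.5,460), and the lug tips are at (381,65) and (387,473).

```bash
python3 - <<'E'
from h import *
import pickle
s,m=pickle.load(open("w4.pkl","rb"))
f=lambda x,y,z:onplane(m,123+x/3.5,51+y/3.5,z)
for a,b in((f(346.5,110,92),f(352.5,460,92)),(f(381,66,26),f(387,472,26))):
    print(a.round(1),b.round(1),((a+b)/2).round(1),np.linalg.norm(a-b),np.degrees(np.arctan2(*(a-b)[1::-1])))
P=[f(*q,56) for q in((208,275),(535,275))];print(np.mean(P,0))
E
```

```text
[ 408.4 -292.6   92. ] [ 487.  -326.6   92. ] [ 447.7 -309.6   92. ] 85.60448393208534 156.6579955084299
[ 392.5 -286.7   26. ] [ 503.  -333.7   26. ] [ 447.8 -310.2   26. ] 120.05983958719395 156.95419763451758
[ 445.81502853 -308.60890617   56.        ]
```

```bash
python3 - <<'E'
from h import *
print(delta([447.8,-310,330],1.166),delta([447.8,-310,255],1.166))
E
```

```text
[-5.17 -5.3   8.71  0.01 -0.    1.37] [-5.170e+00 -5.300e+00  1.621e+01  1.000e-02 -0.000e+00  1.370e+00]
```

Emit:
arm_command([
  [-5.17, -5.3, 8, 0, 0, 1.4],
  [-5.17, -5.3, 8, 0, 0, 1.4],
  [-5.17, -5.3, 8, 0, 0, 1.4],
  [-5.17, -5.3, 8, 0, 0, 1.4],
  [-5.17, -5.3, 11, 0, 0, 1.4],
  [-5.17, -5.3, 13, 0, 0, 1.4],
  [-5.17, -5.3, 15, 0, 0, 1.4],
  [-5.17, -5.3, 16.2, 0, 0, 1.4],
  [-5.17, -5.3, 16.2, 0, 0, 1.4],
  [-5.17, -5.3, 16.2, 0, 0, 1.4],
  [-5.17, -5.3, 16.2, 0, 0, 1.4],
  [-5.17, -5.3, 16.2, 0, 0, 1.4],
])

```text
t: 6.13
eef_pos: [448.0, -310.7, 256.2]
tcp_rot: [3.14, 0.001, 1.165]
ft_force: [0.3, -1.2, 0.6]
opening: 0.995
```

Emit:
arm_command([
  [0, 0, 0, 0, 0, 0],
  [0, 0, 0, 0, 0, 0],
  [0, 0, 0, 0, 0, 0],
  [0, 0, 0, 0, 0, 0],
  [0, 0, 0, 0, 0, 0],
  [0, 0, 0, 0, 0, 0],
  [0, 0, 0, 0, 0, 0],
  [0, 0, 0, 0, 0, 0],
  [0, 0, 0, 0, 0, 0],
  [0, 0, 0, 0, 0, 0],
  [0, 0, 0, 0, 0, 0],
  [0, 0, 0, 0, 0, 0],
], jaw=0)

```text
t: 7.13
eef_pos: [447.6, -310.7, 254.9]
tcp_rot: [-3.142, -0.0, 1.164]
ft_force: [-0.5, 0.2, -0.8]
opening: 0.213
```

```bash
python3 - <<'E'
from h import *
s=state();print(s)
E
```

```text
{'t': 7.1333, 'joints': array([-7.27995653e-01,  5.80849594e-01,  1.89817374e+00,  1.70537953e-04,
        6.62627963e-01, -1.89262652e+00]), 'qvel': array([-0.00243078,  0.00140835, -0.00013348,  0.00046349, -0.00098876,
        0.00222062]), 'tau': array([-1.34114041e-03, -5.75589466e+01, -1.63584620e+01, -3.67188791e-02,
        6.75226073e-02,  1.21060957e-04]), 'eef_pos': array([ 447.59336677, -310.65741838,  254.94587306]), 'tcp_rot': array([-3.14157020e+00, -1.18069370e-04,  1.16449641e+00]), 'ft_force': array([-0.49098043,  0.21531028, -0.81267695]), 'moment': array([-0.03393572, -0.0094914 , -0.02038041]), 'opening': 0.21303052277704115}
```

Emit:
arm_command([
  [0, 0, 0, 0, 0, 0],
  [0, 0, 0, 0, 0, 0],
  [0, 0, 0, 0, 0, 0],
  [0, 0, 0, 0, 0, 0],
  [0, 0, 0, 0, 0, 0],
  [0, 0, 0, 0, 0, 0],
])

```text
t: 7.63
eef_pos: [447.6, -310.7, 254.9]
tcp_rot: [-3.141, -0.0, 1.164]
ft_force: [-0.3, 0.1, -1.6]
opening: 0.122
```

Emit:
arm_command([
  [0, 0, -1, 0, 0, 0],
  [0, 0, -3, 0, 0, 0],
  [0, 0, -6, 0, 0, 0],
  [0, 0, -10, 0, 0, 0],
  [0, 0, -14, 0, 0, 0],
  [0, 0, -17, 0, 0, 0],
  [0, 0, -17, 0, 0, 0],
  [0, 0, -17, 0, 0, 0],
  [0, 0, -17, 0, 0, 0],
  [0, 0, -17, 0, 0, 0],
])

```text
t: 8.47
eef_pos: [447.4, -310.6, 423.7]
tcp_rot: [-3.139, -0.001, 1.164]
ft_force: [-0.0, -0.2, -2.0]
opening: 0.12
```

```bash
python3 - <<'E'
from h import *
s=state();print(s["t"],s["joints"],s["eef_pos"],s["tcp_rot"],s["ft_force"],s["moment"],s["opening"])
print(delta([473,179.5,425],np.radians(100.4)))
E
```

```text
8.4667 [-7.28153001e-01  3.57123473e-01  1.73190470e+00  6.29572914e-05
  1.05515366e+00 -1.89259456e+00] [ 447.37064128 -310.57834193  423.68329837] [-3.13915367e+00 -8.70771168e-04  1.16440938e+00] [-0.01640166 -0.21693986 -2.02081896] [-0.02560455 -0.01505487 -0.01711545] 0.12028943565068494
[ 46.03 -17.02  -0.05  -0.12  -0.09 -33.68]
```

Emit:
arm_command([
  [3, -1.2, 0, 0, 0, -3],
  [7, -2.6, 0, 0, 0, -6],
  [11, -4, 0, 0, 0, -9],
  [15, -5.5, 0, 0, 0, -12],
  [19, -7, 0, 0, 0, -15],
  [23, -8.5, 0, 0, 0, -18],
  [27, -10, 0, 0, 0, -21],
  [31, -11.5, 0, 0, 0, -24],
  [35, -13, 0, 0, 0, -27],
  [39, -14.5, 0, 0, 0, -30],
  [43, -16, 0, 0, 0, -32],
  [46, -17, 0, 0, 0, -33.7],
])

```text
t: 9.47
eef_pos: [472.8, 181.2, 423.8]
tcp_rot: [-3.139, 0.0, 1.755]
ft_force: [1.4, -0.3, -1.4]
opening: 0.126
```

Emit:
arm_command([
  [0, 0, 0, 0, 0, 0],
  [0, 0, 0, 0, 0, 0],
  [0, 0, 0, 0, 0, 0],
  [0, 0, 0, 0, 0, 0],
  [0, 0, 0, 0, 0, 0],
  [0, 0, 0, 0, 0, 0],
  [0, 0, 0, 0, 0, 0],
  [0, 0, 0, 0, 0, 0],
])

```text
t: 10.13
eef_pos: [473.3, 178.5, 425.1]
tcp_rot: [3.141, -0.0, 1.752]
ft_force: [0.2, -1.0, -2.5]
opening: 0.125
```

```bash
python3 - <<'E'
from h import *
s=state();print(s["t"],s["joints"],s["eef_pos"],s["tcp_rot"],s["ft_force"],s["moment"],s["opening"])
print(delta([473,179.5,380],np.radians(100.4)))
im=read_camera("wrist")[:,:,::-1];cv2.imwrite("pics/w5.png",im)
E
```

```text
10.1333 [ 2.29963472e-01  2.99097276e-01  1.81869311e+00  6.44681567e-05
  1.02356922e+00 -1.52172022e+00] [473.31311411 178.49125124 425.10017403] [ 3.14136259e+00 -6.64279002e-05  1.75165016e+00] [ 0.21438459 -0.95298406 -2.47792711] [ 0.02654909  0.02210977 -0.00236705] 0.12513972026676595
[ 0.1  -0.01  4.51  0.01 -0.   -0.04]
```

View pics/w5.png

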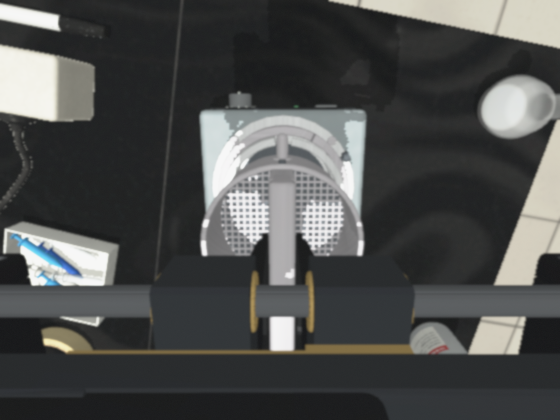

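The sieve hangs over the collar with its near pin at (283,145), in line with the gap side. I'll lower it in small steps, checking the force each time.

Emit:
arm_command([
  [0.1, 0, 1, 0, 0, 0],
  [0.1, 0, 2, 0, 0, 0],
  [0.1, 0, 3, 0, 0, 0],
  [0.1, 0, 4, 0, 0, 0],
  [0.1, 0, 4.5, 0, 0, 0],
  [0.1, 0, 4.5, 0, 0, 0],
  [0.1, 0, 4.5, 0, 0, 0],
  [0.1, 0, 4.5, 0, 0, 0],
])

```text
t: 10.85
eef_pos: [473.2, 180.1, 380.2]
tcp_rot: [3.141, -0.0, 1.753]
ft_force: [1.0, 0.4, -2.8]
opening: 0.122
```

Emit:
arm_command([
  [0, 0, 0.2, 0, 0, 0],
  [0, 0, 0.4, 0, 0, 0],
  [0, 0, 0.6, 0, 0, 0],
  [0, 0, 0.8, 0, 0, 0],
  [0, 0, 1, 0, 0, 0],
  [0, 0, 1, 0, 0, 0],
])

```text
t: 11.35
eef_pos: [473.0, 180.0, 369.6]
tcp_rot: [-3.141, -0.0, 1.753]
ft_force: [0.1, 0.4, -2.9]
opening: 0.127
```

```bash
python3 - <<'E'
from h import *
s=state();print(s["t"],s["eef_pos"],s["tcp_rot"],s["ft_force"],s["moment"],s["opening"])
E
```

```text
11.35 [472.99898758 180.01737126 369.61739575] [-3.14110110e+00 -6.39117561e-05  1.75260364e+00] [ 0.10121898  0.40349735 -2.94129316] [ 0.02209887  0.03414718 -0.00463625] 0.12730522274539777
```

Emit:
arm_command([
  [0, 0, 0.2, 0, 0, 0],
  [0, 0, 0.4, 0, 0, 0],
  [0, 0, 0.6, 0, 0, 0],
  [0, 0, 0.8, 0, 0, 0],
  [0, 0, 1, 0, 0, 0],
  [0, 0, 1, 0, 0, 0],
])

```text
t: 11.85
eef_pos: [473.0, 180.0, 359.6]
tcp_rot: [-3.141, -0.0, 1.753]
ft_force: [0.3, -0.1, -2.5]
opening: 0.125
```

Emit:
arm_command([
  [0, 0, 0.1, 0, 0, 0],
  [0, 0, 0.2, 0, 0, 0],
  [0, 0, 0.3, 0, 0, 0],
  [0, 0, 0.4, 0, 0, 0],
  [0, 0, 0.5, 0, 0, 0],
  [0, 0, 0.6, 0, 0, 0],
  [0, 0, 0.6, 0, 0, 0],
])

```text
t: 12.43
eef_pos: [473.0, 180.0, 353.8]
tcp_rot: [-3.141, -0.0, 1.753]
ft_force: [-0.9, 0.5, -3.1]
opening: 0.118
```

```bash
python3 - <<'E'
from h import *
s=state();print(s["t"],s["eef_pos"],s["tcp_rot"],s["ft_force"],s["moment"],s["opening"])
E
```

```text
12.4333 [473.03651473 180.02892485 353.82926654] [-3.14144512e+00 -5.64300814e-05  1.75266782e+00] [-0.86271387  0.50030494 -3.14025627] [0.00553172 0.04273691 0.04433697] 0.11832535683403433
```

Emit:
arm_command([
  [0, 0, 0.1, 0, 0, 0],
  [0, 0, 0.2, 0, 0, 0],
  [0, 0, 0.3, 0, 0, 0],
  [0, 0, 0.4, 0, 0, 0],
  [0, 0, 0.4, 0, 0, 0],
])

```text
t: 12.85
eef_pos: [473.0, 180.0, 349.8]
tcp_rot: [-3.141, -0.0, 1.753]
ft_force: [-0.1, 0.1, -3.1]
opening: 0.123
```

Emit:
arm_command([
  [0, 0, 0.1, 0, 0, 0],
  [0, 0, 0.2, 0, 0, 0],
  [0, 0, 0.3, 0, 0, 0],
  [0, 0, 0.4, 0, 0, 0],
  [0, 0, 0.4, 0, 0, 0],
])

```text
t: 13.27
eef_pos: [473.0, 180.0, 345.8]
tcp_rot: [-3.141, -0.0, 1.753]
ft_force: [0.4, -0.6, -1.9]
opening: 0.123
```

Emit:
arm_command([
  [0, 0, 0.1, 0, 0, 0],
  [0, 0, 0.2, 0, 0, 0],
  [0, 0, 0.3, 0, 0, 0],
  [0, 0, 0.4, 0, 0, 0],
  [0, 0, 0.4, 0, 0, 0],
])

```text
t: 13.68
eef_pos: [473.0, 180.0, 341.8]
tcp_rot: [-3.141, -0.0, 1.753]
ft_force: [-0.6, -0.3, -3.4]
opening: 0.119
```

Emit:
arm_command([
  [0, 0, 0.1, 0, 0, 0],
  [0, 0, 0.2, 0, 0, 0],
  [0, 0, 0.3, 0, 0, 0],
  [0, 0, 0.4, 0, 0, 0],
  [0, 0, 0.4, 0, 0, 0],
])

```text
t: 14.1
eef_pos: [473.0, 180.0, 337.8]
tcp_rot: [-3.141, -0.0, 1.753]
ft_force: [-0.1, 1.2, -2.5]
opening: 0.128
```

Emit:
arm_command([
  [0, 0, 0.05, 0, 0, 0],
  [0, 0, 0.1, 0, 0, 0],
  [0, 0, 0.1, 0, 0, 0],
  [0, 0, 0.1, 0, 0, 0],
])

```text
t: 14.43
eef_pos: [473.1, 180.0, 337.0]
tcp_rot: [3.142, -0.0, 1.753]
ft_force: [-0.1, -0.3, -2.8]
opening: 0.126
```

Emit:
arm_command([
  [0, 0, 0.05, 0, 0, 0],
  [0, 0, 0.1, 0, 0, 0],
  [0, 0, 0.1, 0, 0, 0],
  [0, 0, 0.1, 0, 0, 0],
])

```text
t: 14.77
eef_pos: [473.1, 180.1, 336.1]
tcp_rot: [3.141, -0.0, 1.753]
ft_force: [-0.1, -0.2, -0.7]
opening: 0.124
```

Pins are on the ledge, with light contact at z≈336.4. Next I turn clockwise (+z in the tool frame), 14° first and then in small steps.

Emit:
arm_command([
  [0, 0, 0.02, 0, 0, 2],
  [0, 0, 0.03, 0, 0, 4],
  [0, 0, 0.03, 0, 0, 6],
  [0, 0, 0.03, 0, 0, 8],
  [0, 0, 0.03, 0, 0, 10],
  [0, 0, 0.03, 0, 0, 12],
  [0, 0, 0.03, 0, 0, 14],
  [0, 0, 0.03, 0, 0, 14],
])

```text
t: 15.43
eef_pos: [473.1, 180.0, 335.8]
tcp_rot: [3.141, -0.0, 1.507]
ft_force: [-0.0, -0.2, -1.3]
opening: 0.127
```

```bash
cat > p.py <<'E'
from h import *
s=state();print(s["t"],s["eef_pos"].round(2),np.degrees(s["tcp_rot"]).round(2),s["ft_force"].round(2),s["moment"].round(3),round(s["opening"],3),"turned",100.42-np.degrees(s["tcp_rot"][2]))
E
python3 p.py
```

```text
15.4333 [473.06 179.99 335.8 ] [179.99  -0.    86.33] [-0.02 -0.19 -1.27] [-0.035  0.113 -0.046] 0.127 turned 14.08826055988547
```

Emit:
arm_command([
  [0, 0, 0.05, 0, 0, 0],
  [0, 0, 0.08, 0, 0, 0.5],
  [0, 0, 0.08, 0, 0, 1],
  [0, 0, 0.08, 0, 0, 1.5],
])

```text
t: 15.77
eef_pos: [473.1, 180.1, 335.0]
tcp_rot: [3.141, -0.0, 1.482]
ft_force: [-0.9, 0.6, 1.2]
opening: 0.122
```

Emit:
arm_command([
  [0, 0, 0, 0, 0, 0.5],
  [0, 0, 0, 0, 0, 1],
  [0, 0, 0, 0, 0, 1.5],
])

```text
t: 16.02
eef_pos: [473.1, 180.1, 334.9]
tcp_rot: [3.141, -0.0, 1.455]
ft_force: [0.9, 0.0, -1.2]
opening: 0.123
```

Emit:
arm_command([
  [0, 0, 0, 0, 0, 0.5],
  [0, 0, 0, 0, 0, 1],
  [0, 0, 0, 0, 0, 1.5],
])

```text
t: 16.27
eef_pos: [473.0, 180.0, 334.8]
tcp_rot: [-3.141, 0.0, 1.429]
ft_force: [-1.3, 0.1, -2.2]
opening: 0.127
```

```bash
python3 p.py
```

```text
16.2667 [472.99 180.   334.75] [-1.7998e+02  1.0000e-02  8.1870e+01] [-1.29  0.13 -2.22] [ 0.002  0.018 -0.039] 0.127 turned 18.552438645525356
```

Emit:
arm_command([
  [0, 0, 0.05, 0, 0, 0],
  [0, 0, 0.1, 0, 0, 0],
  [0, 0, 0.1, 0, 0, 0],
  [0, 0, 0.1, 0, 0, 0],
])

```text
t: 16.6
eef_pos: [473.0, 180.0, 333.8]
tcp_rot: [-3.141, 0.0, 1.43]
ft_force: [-0.0, -0.5, -1.1]
opening: 0.123
```

```bash
python3 p.py;python3 p.py
```

```text
16.6 [473.03 180.   333.84] [-179.99    0.     81.92] [-0.   -0.47 -1.1 ] [-0.084  0.02  -0.068] 0.123 turned 18.500576011620552
16.6 [473.03 180.   333.84] [-179.99    0.     81.92] [-0.   -0.47 -1.1 ] [-0.084  0.02  -0.068] 0.123 turned 18.500576011620552
```

Emit:
arm_command([
  [0, 0, 0, 0, 0, 0.5],
  [0, 0, 0, 0, 0, 1],
  [0, 0, 0, 0, 0, 1],
  [0, 0, 0, 0, 0, 1],
])

```text
t: 16.93
eef_pos: [473.0, 180.1, 333.9]
tcp_rot: [-3.142, -0.0, 1.412]
ft_force: [1.0, -0.7, -2.3]
opening: 0.124
```

Emit:
arm_command([
  [0, 0, 0.05, 0, 0, 0],
  [0, 0, 0.1, 0, 0, 0],
  [0, 0, 0.1, 0, 0, 0],
  [0, 0, 0.1, 0, 0, 0],
])

```text
t: 17.27
eef_pos: [473.0, 180.0, 332.9]
tcp_rot: [-3.142, -0.0, 1.412]
ft_force: [0.1, -0.7, -1.8]
opening: 0.124
```

```bash
python3 p.py
```

```text
17.2667 [473.04 180.02 332.88] [-180.     -0.     80.92] [ 0.09 -0.73 -1.83] [-0.06  -0.021  0.025] 0.124 turned 19.500520508584614
```

Force stays at bare weight 3.5 mm below the ledge, so the pins are in the notches. Lowering on.

Emit:
arm_command([
  [0, 0, 0.05, 0, 0, 0],
  [0, 0, 0.1, 0, 0, 0],
  [0, 0, 0.1, 0, 0, 0],
  [0, 0, 0.1, 0, 0, 0],
])

```text
t: 17.6
eef_pos: [473.1, 180.0, 331.9]
tcp_rot: [-3.142, -0.0, 1.412]
ft_force: [0.5, -0.9, -1.3]
opening: 0.124
```

Emit:
arm_command([
  [0, 0, 0.05, 0, 0, 0],
  [0, 0, 0.1, 0, 0, 0],
  [0, 0, 0.1, 0, 0, 0],
  [0, 0, 0.1, 0, 0, 0],
])

```text
t: 17.93
eef_pos: [473.1, 180.0, 330.9]
tcp_rot: [3.142, -0.0, 1.412]
ft_force: [0.9, -0.6, -2.0]
opening: 0.127
```

```bash
python3 p.py
```

```text
17.9333 [473.07 180.02 330.9 ] [180.    -0.    80.92] [ 0.9  -0.58 -2.03] [-0.101  0.013 -0.04 ] 0.127 turned 19.501198113905673
```

Emit:
arm_command([
  [0, 0, 0.05, 0, 0, 0],
  [0, 0, 0.1, 0, 0, 0],
  [0, 0, 0.1, 0, 0, 0],
  [0, 0, 0.1, 0, 0, 0],
])

```text
t: 18.27
eef_pos: [473.1, 180.0, 330.0]
tcp_rot: [3.141, -0.0, 1.412]
ft_force: [-0.7, -0.3, -0.0]
opening: 0.121
```

Emit:
arm_command([
  [0, 0, 0, 0, 0, 0],
  [0, 0, 0, 0, 0, 0],
])

```text
t: 18.43
eef_pos: [473.1, 180.0, 330.0]
tcp_rot: [3.141, -0.0, 1.412]
ft_force: [-0.1, -1.0, -1.2]
opening: 0.122
```

Emit:
arm_command([
  [0, 0, 0, 0, 0, 1],
  [0, 0, 0, 0, 0, 2],
  [0, 0, 0, 0, 0, 3],
  [0, 0, 0, 0, 0, 3],
])

```text
t: 18.77
eef_pos: [473.0, 180.0, 329.9]
tcp_rot: [-3.141, 0.0, 1.358]
ft_force: [-0.2, -0.8, -0.2]
opening: 0.127
```

```bash
python3 p.py
```

```text
18.7667 [473.02 180.01 329.88] [-1.7999e+02  1.0000e-02  7.7830e+01] [-0.19 -0.83 -0.16] [-0.255  0.108  0.044] 0.127 turned 22.587814830679548
```

Emit:
arm_command([
  [0, 0, 0, 0, 0, 0.5],
  [0, 0, 0, 0, 0, 1],
  [0, 0, 0, 0, 0, 1.5],
  [0, 0, 0, 0, 0, 1.5],
])

```text
t: 19.1
eef_pos: [473.0, 180.0, 329.9]
tcp_rot: [-3.141, 0.0, 1.333]
ft_force: [-0.9, -2.7, 0.1]
opening: 0.124
```

```bash
python3 p.py
```

```text
19.1 [473.   179.97 329.89] [-1.7999e+02  2.0000e-02  7.6400e+01] [-0.87 -2.73  0.07] [-0.616  0.258  0.326] 0.124 turned 24.024649299890157
```

Torque rises at about 23–24°, which is the notch wall or stop. I'll back off to the middle and compare readings before letting go.

Emit:
arm_command([
  [0, 0, -0.05, 0, 0, -1],
  [0, 0, -0.05, 0, 0, -2],
  [0, 0, -0.05, 0, 0, -2.3],
  [0, 0, -0.05, 0, 0, -2.3],
  [0, 0, -0.05, 0, 0, -2.3],
])

```text
t: 19.52
eef_pos: [473.1, 180.1, 330.4]
tcp_rot: [3.142, -0.0, 1.374]
ft_force: [-0.8, 1.3, -1.7]
opening: 0.122
```

```bash
python3 p.py
```

```text
19.5167 [473.08 180.14 330.39] [ 1.80e+02 -3.00e-02  7.87e+01] [-0.79  1.35 -1.73] [ 0.158  0.102 -0.001] 0.122 turned 21.716046099639257
```

Emit:
arm_command([
  [0, 0, 0, 0, 0, 0],
  [0, 0, 0, 0, 0, 0],
  [0, 0, 0, 0, 0, 0],
  [0, 0, 0, 0, 0, 0],
  [0, 0, 0, 0, 0, 0],
  [0, 0, 0, 0, 0, 0],
  [0, 0, 0, 0, 0, 0],
  [0, 0, 0, 0, 0, 0],
], jaw=5)

```text
t: 20.18
eef_pos: [473.1, 180.0, 330.4]
tcp_rot: [3.142, -0.0, 1.374]
ft_force: [-0.2, -0.7, -0.2]
opening: 0.521
```

Emit:
arm_command([
  [0, 0, -1, 0, 0, 0],
  [0, 0, -2, 0, 0, 0],
  [0, 0, -4, 0, 0, 0],
  [0, 0, -7, 0, 0, 0],
  [0, 0, -10, 0, 0, 0],
  [0, 6, -12, 0, 0, 0],
  [0, 6, -12, 0, 0, 0],
  [0, 6, -12, 0, 0, 0],
  [0, 6, -12, 0, 0, 0],
  [0, 6, -12, 0, 0, 0],
  [0, 6, -12, 0, 0, 0],
])

```text
t: 21.1
eef_pos: [531.1, 168.4, 450.4]
tcp_rot: [-3.141, 0.0, 1.374]
ft_force: [-0.1, -0.4, -0.5]
opening: 0.529
```

```bash
python3 p.py; python3 - <<'E'
from h import *
import pickle
m=camera_model("wrist");im=read_camera("wrist")[:,:,::-1];cv2.imwrite("pics/w6.png",im);pickle.dump(m,open("w6.pkl","wb"))
c=proj(m,[473,180,130]);u,v=c.round().astype(int);u0,v0=max(u-110,0),max(v-90,0);print(u0,v0,m["xyz"])
cv2.imwrite("pics/w6c.png",cv2.resize(im[v0:v0+180,u0:u0+220],None,fx=3.3,fy=3.3,interpolation=cv2.INTER_CUBIC))
E
```

```text
21.1 [531.1  168.44 450.43] [-1.7996e+02  1.0000e-02  7.8740e+01] [-0.13 -0.37 -0.53] [ 0.057 -0.072 -0.041] 0.529 turned 21.682769058964965
172 38 [459.18530261 182.64279374 429.58370193]
```

View pics/w6c.png

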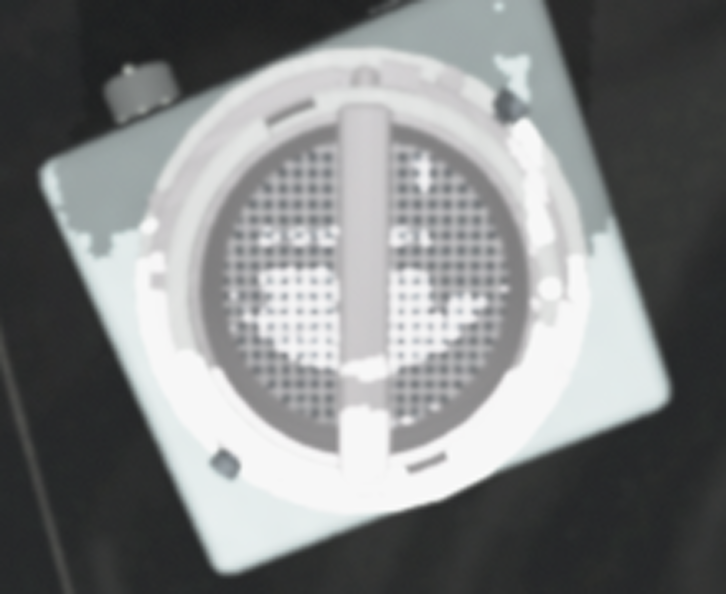

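The sieve sits upright and concentric in the collar. Its handle runs from (363,105) to (365,480), turned off the gaps at (290,112) and (427,463), and the gripper is clear.

```bash
python3 - <<'E'
from h import *
import pickle
m=pickle.load(open("w6.pkl","rb"))
f=lambda x,y,z:onplane(m,172+x/3.3,38+y/3.3,z)
a,b=f(363,105,168),f(365,480,168);print((a+b)/2,np.linalg.norm(a-b),np.degrees(np.arctan2(*(a-b)[1::-1])))
print(job_done())
E
```

```text
[472.08394995 180.4104852  168.        ] 82.90938290525183 169.1246299570646
the job is handed in; nothing more can be done
None
```

The sieve is hanging in the shaker collar with both pins down in the locking notches, and the job is handed in. The interface reports no verdict, so this rests on my own readings.

- **Handling:** I gripped the sieve by its bridge handle and lowered both pins through the gaps onto the ledge. I then turned it clockwise under light pressure. At about 19° it sank the full 5.5 mm under little more than its own weight.
- **Stop:** I felt the notch wall or stop at about 23–24°, where torque rose to about 0.33 N m. I backed off to 21.7°, let go and retracted.
- **Forces:** The vertical force read within about 3 N of the sieve's hanging weight throughout. Sideways force read at most about 2.7 N, and nothing jammed.
- **Last picture:** After I let go, the sieve was upright. Its handle centre was at (472.1, 180.4) mm and the collar centre at about (473, 180). The handle direction was −10.9°, about as turned. The gripper was clear of everything.

**What disagreed:**
- The handle measured 83 mm long instead of 86 mm, so the picture fixes height only to several millimetres. That the pins are fully down rests on the force and tool-height readings.
- The first top-camera estimate of the collar was about 10–17 mm off. I used the wrist-camera views instead.

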